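Fetch the pestle from behind the canisters

ROBOT

A 6-joint arm with a two-finger parallel gripper is mounted at the origin on the work surface. World frame = base frame: x ahead of the robot, y to its left, z up, the work surface at z = 0. Lengths are in m, angles in rad, forces in N, time in s.
With the tool pointing down it reaches from about 0.225 to 0.875 m from the base axis. Payload 3.4 kg.
Tool frame: the origin (TCP) lies midway between the tips of the shut fingers; the grasp point (between the pads) lies 19 mm behind it (pinch_z is the distance from the TCP to the grasp point, in m); z points along the fingers, y is the line along which they close (so a half turn about z gives the same grasp; the last joint's range is limited). The gripper opens to 85 mm and grips with 20 to 120 N. Pads are 22 mm wide; open, the fingers measure 114 mm over their backs; the gripper's body (76 mm by 85 mm) begins 54 mm behind the grasp point. The pads swing forward as they close: fully open they stand 13 mm farther back than shut.
Start: joints at [1.125, 0.276, 1.505, -0, 1.361, -0.121], TCP at [0.184, 0.545, 0.195] pointing down, gripper open.
Joint ranges: [-2.89, 2.89], [-0.75, 2.08], [0.22, 2.7], [-1.18, 4.32], [0.11, 2.71], [-2.7, 2.7]. Speed limits (rad/s): [2.57, 2.57, 3.14, 3.14, 3.14, 3.14].

INTERFACE

Orientations are given as a unit quaternion [w, x, y, z].
In Python, from rig import get_state, get_image, sign_off, pinch_z gives the robot as it stands.
- The arm moves only by the tool send_rows, never from a script. Its argument "steps" is one flat list of numbers, 5 for each row, row after row: the gripper's target within -1 to 1 (fully open at 1, half-way at 0, shut at -1), then the shift along the tool's x, y, z in cm, then the turn about the tool's z in degrees. In form: [gripper, x, y, z, roll, gripper, x, y, z, roll, ...]. A call has 1 to 12 rows; each row shifts and turns the commanded pose from where the row before left it, along the tool's axes as they then stand; what a row does not reach is not made up. A row lasts 1/10 s, in which the tool goes at most 50 mm and 8.59 degrees, less where a joint would pass 70% of its speed; a pose out of reach is approached as far as the arm can. A call is refused whole if a number of a shift passes 5 or a number of a turn 8.59, either way. A call with a gripper value outside its range is refused whole. The fingers move at their own pace and stop on an object; "newtons" is the grip in N (left out, the last holds). Time passes only in rows, so rows that do not move let the fingers close. It gives the time, the measured TCP pose, the force, the opening and the grip force at its end, in the units of the state.
- get_state(): the state, without advancing time (a new reading comes with each control period).
- get_image(name): name is "scene" or "top" or "wrist"; returns a dict with "color" (384x512x3 uint8, red, green, blue), "mtx" (3x3 intrinsics, pixels), "T" (4x4, takes a point from camera to world coordinates); the wrist camera has in their place "mount" (4x4, takes a point from camera to tool coordinates, whose origin is the TCP and whose axes are the flange's). Camera axes: x right, y down, z forward; pixel columns grow to the right and rows downward; lengths in m; the calibration is good to about 2 mm. The wrist camera is an equidistant fisheye: a pixel r from the principal point sees the ray r / f radians off the axis. A picture is of the moment at which its call begins: read the wrist's pose just before it. There is no depth.
- sign_off(): hands the job in; it is judged then, once.
The state is a dict: "clock": time; "qpos": joint angles; "qd": joint speeds; "effort": joint torques, N m; "position": TCP position; "ee_rot": TCP orientation; "contact_force": force on the tool from outside, world axes, zero at the start; "moment": the same for the moment, N m; "width": finger opening in m; "gripper_force": force on a finger pad.
Only numpy, scipy, OpenCV 4.12 (cv2) and the standard library are available. Lean on these libraries where they do the work, as an engineer would, in place of code of your own. Each camera call takes 0.05 s, during which the arm holds its last target. There are 200 camera calls.

TASK

I need the aluminium pestle that is hemmed in by the three clear canisters: first stand all three canisters out of the way on the chopping board, then stand the pestle upright, wide end down, in the middle of the molcajete's bowl. When it is there, put every canister back upright on its own spot, where it stood before, and leave the timer, spoon, mug and salt shaker where they are.

Things in the scene. Friction and masses are not known exactly. Their poses are not given: they have to be found in the camera images.
- can_round: Round clear plastic canister with snap-lock lid, upright, 64 mm diameter, 140 mm high, about 0.34 kg, a stack of dark brown chocolate tablets inside. One of the three that stand close round the pestle (which of the three places it has varies). Origin: centre of its underside; z up. The lid stays shut; grip it across the lid or the walls, any direction.
- can_square: Square clear plastic canister with snap-lock lid, upright, 60 x 60 mm, 140 mm high, about 0.32 kg, small tan sugar cones inside. One of the three that stand close round the pestle. Origin: centre of its underside; its x and y axes are square to its flat sides (grip across two facing sides, at the lid), z up. The lid stays shut.
- can_tall: Tall square clear plastic canister with snap-lock lid, upright, 60 x 60 mm, 160 mm high, about 0.28 kg, upright cinnamon sticks inside. One of the three that stand close round the pestle. Origin: centre of its underside; its x and y axes are square to its flat sides, z up. The lid stays shut.
- tejolote: The pestle: cast aluminium, standing on its wide end, 75 mm high, about 0.24 kg; wide end 45 mm diameter, above it a straight neck 31 mm in diameter from 45 to 70 mm height (grip there). Origin: centre of its underside; z up. The canisters stand about 65 mm from it, centre to centre: one on the robot's side, one to each hand, leaving a gripper no room until they are gone.
- molcajete: The cast aluminium molcajete (mortar bowl on three stout legs with a small lug on its rim), fixed, rim 160 mm outer and 142 mm inner diameter, rim height 88 mm; the bowl narrows to a flat floor about 80 mm in diameter, 37 mm above the shelf. It stands to one side, left or right. Origin: on the shelf under the bowl's centre; z up.
- board: Wooden chopping board lying flat on the shelf, fixed, 320 mm along its own x, 180 mm along its own y, 16 mm thick, to the other side from the molcajete. Origin: centre of its underside (its top is 16 mm above it).
- timer: Bystander: round stainless steel egg timer with a dial face, 66 mm diameter, 58 mm high. Origin: centre of its underside. Leave alone.
- spoon: Bystander: beech wood spoon, 260 mm long, 13 mm high, lying along its own x axis. Leave alone.
- jarrito: Bystander: terracotta mug, 72 mm diameter, 78 mm high, handle on its +y side. Origin: centre of its underside. Leave alone.
- salt: Bystander: small salt shaker of glass with a steel cap, 44 mm diameter, 75 mm high. Origin: centre of its underside. Leave alone.
Things that resemble listed ones, but are neither listed nor needed, are in the scene too. Leave any orange look-alike of the molcajete alone.

How it is judged:
On the way, in this order (a step that is already met when the one before it is completed fails the run):
1. all three canisters stand upright on the chopping board, released and at rest (angle between each of can_round, can_square, can_tall's own z axis and vertical below 0.15 rad and x of can_round in the frame of board between -0.155 and 0.155 m and y of can_round in the frame of board between -0.085 and 0.085 m and z of can_round in the frame of board between 0.011 and 0.022 m and linear speed of each of can_round, can_square, can_tall below 0.02 m/s and angular speed of each of can_round, can_square, can_tall below 0.2 rad/s and contact force between the fingers and can_round below 0.2 N and x of can_square in the frame of board between -0.155 and 0.155 m and y of can_square in the frame of board between -0.085 and 0.085 m and z of can_square in the frame of board between 0.011 and 0.022 m and contact force between the fingers and can_square below 0.2 N and x of can_tall in the frame of board between -0.155 and 0.155 m and y of can_tall in the frame of board between -0.085 and 0.085 m and z of can_tall in the frame of board between 0.011 and 0.022 m and contact force between the fingers and can_tall below 0.2 N), for 0.2 s.
2. the pestle stands upright in the molcajete's bowl, wide end down, released and at rest (horizontal distance between tejolote and molcajete below 0.025 m and z of tejolote in the frame of molcajete between 0.03 and 0.045 m and angle between tejolote's own z axis and vertical below 0.3 rad and linear speed of tejolote below 0.02 m/s and angular speed of tejolote below 0.2 rad/s and contact force between the fingers and tejolote below 0.2 N), for 0.2 s.
At the end, for the whole second after the job is handed in: Every canister stands upright (tilt under 0.15 rad) within 15 mm of where it itself stood at the start; the pestle stands wide end down on the floor of the molcajete's bowl, within 0.3 rad of upright and 25 mm of the bowl's centre; all released and at rest (all of step 2 and angle between each of can_round, can_square, can_tall's own z axis and vertical below 0.15 rad and distance of each of can_round, can_square, can_tall from where it was at the start of the episode below 0.015 m and linear speed of each of can_round, can_square, can_tall below 0.02 m/s and angular speed of each of can_round, can_square, can_tall below 0.2 rad/s and contact force between the fingers and can_round below 0.2 N and contact force between the fingers and can_square below 0.2 N and contact force between the fingers and can_tall below 0.2 N); the robot touches nothing.
It fails at once if a canister is tipped by more than 0.5 rad (angle between any of can_round, can_square, can_tall's own z axis and vertical above 0.5 rad).
It fails at once if the timer, spoon, mug or salt shaker is shifted by more than 25 mm (distance of any of timer, spoon, jarrito, salt from where it was at the start of the episode above 0.025 m).
It also fails if it takes over 134 s, if anything falls off the work surface, if the arm or the gripper's body presses on something with over 40 N, if the wrist force passes 120 N, or if a joint passes its speed limit or range.

## Working session

There is one attempt and no reset: what is moved stays moved. The work goes in short steps, Python scripts to look and compute and a tool call to move; the robot and the scene stay as the last step left them, time stands still between calls to the robot, and variables do not carry over. Pictures are saved under pics/ and viewed, at most 14 in all, crops included, and the job is handed in when it is done.

Besides the shell and the picture viewer there is one more tool, called after "Request:" as name(argument=value, ...), one argument or row to a line, values as JSON. send_rows: Moves the arm, as the interface text tells. Its arguments: {"type":"object","properties":{"steps":{"type":"array"},"newtons":{"type":"number"}},"required":["steps"]}

```bash
mkdir -p pics; ls; python3 - <<'E'
from rig import *
import cv2,numpy as np
s=get_state();print({k:np.round(v,3) for k,v in s.items()});print(pinch_z)
for n in("scene","top"):
    i=get_image(n);cv2.imwrite(f"pics/{n}0.png",i["color"][:,:,::-1]);np.savez(f"{n}0.npz",**i);print(i["mtx"],i["T"].round(3))
E
```

```text
pics
{'clock': np.float64(0.0), 'qpos': array([ 1.125,  0.277,  1.506,  0.   ,  1.361, -0.121]), 'qd': array([ 0.001, -0.001,  0.001,  0.   , -0.001, -0.001]), 'effort': array([ 1.0000e-03, -4.1678e+01, -2.4580e+01, -0.0000e+00,  1.1000e-02,
       -0.0000e+00]), 'position': array([0.183, 0.544, 0.194]), 'ee_rot': array([-0.   ,  0.162,  0.987, -0.001]), 'contact_force': array([ 0.087, -0.163,  0.522]), 'moment': array([0.003, 0.055, 0.034]), 'gripper_force': np.float64(0.0), 'width': np.float64(0.085)}
0.0187
[[499.97756095   0.         259.43776738]
 [  0.         499.97756095 193.1178541 ]
 [  0.           0.           1.        ]] [[-0.323  0.527 -0.786  1.522]
 [ 0.946  0.19  -0.261  0.334]
 [ 0.011 -0.828 -0.56   0.768]
 [ 0.     0.     0.     1.   ]]
[[374.13735421   0.         258.30251877]
 [  0.         374.13735421 191.87548908]
 [  0.           0.           1.        ]] [[ 0.021 -0.987  0.157  0.355]
 [-1.    -0.021 -0.004 -0.019]
 [ 0.007 -0.157 -0.988  1.058]
 [ 0.     0.     0.     1.   ]]
```

View pics/top0.png

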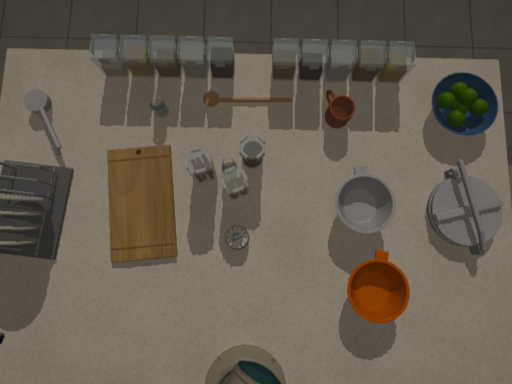

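View pics/scene0.png

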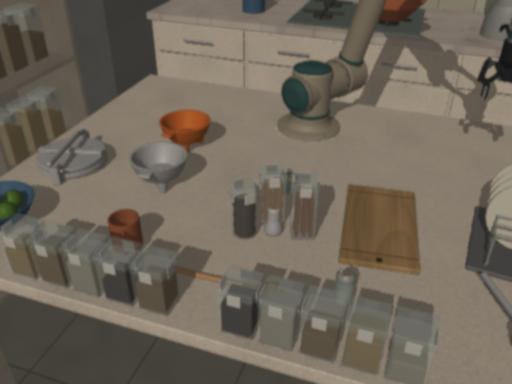

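The top view shows the cluster: canisters at about (200,163), (234,180) and (252,150), with the pestle at (229,165). The board is at (141,203), the grey molcajete at (365,205), the timer at (237,237), the salt at (158,103), the spoon at (250,99) and the mug at (341,107).

Things that could be confused:
- **Molcajete:** grey (365,205), the orange bowl (378,291) or the pot (465,210). I choose the grey one.
- **Canisters:** the ten in the back row at (95–400,55) don't count. I choose the three in the cluster.
- **Pestle:** (229,165), or the salt shaker at (158,103). I choose (229,165).

Next is a close crop to check these.

```bash
python3 - <<'E'
import cv2,numpy as np
a=cv2.imread("pics/top0.png")[130:255,180:280];b=cv2.imread("pics/scene0.png")[155:250,215:335]
a=cv2.resize(a,(400,500),interpolation=2);b=cv2.resize(b,(400,317),interpolation=2)
c=np.zeros((500,800,3),np.uint8);c[:,:400]=a;c[:317,400:]=b
cv2.imwrite("pics/crop0.png",cv2.convertScaleAbs(c,alpha=1.4))
E
```

```text
(no output)
```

View pics/crop0.png

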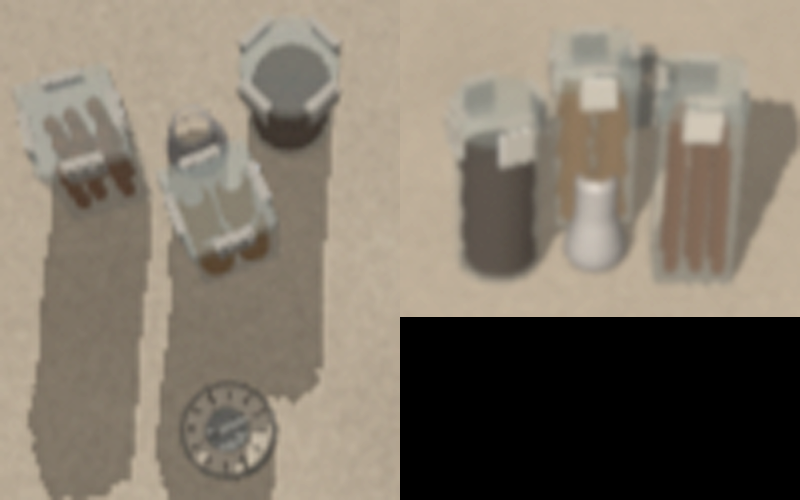

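```bash
cat > h.py <<'E'
import numpy as np,cv2
from rig import *
from scipy.spatial.transform import Rotation as R
def ray(n,uv,z,d=None):
    d=d or np.load(f"{n}0.npz");K,T=d["mtx"],d["T"]
    v=T[:3,:3]@np.linalg.solve(K,[*uv,1]);o=T[:3,3];return o+v*(z-o[2])/v[2]
def pose():
    s=get_state();w,x,y,z=s["ee_rot"];return np.array(s["position"]),R.from_quat([x,y,z,w]).as_matrix()
def wray(im,p,Rm,uv,z):
    K,M=im["mtx"],im["mount"];f=K[0,0];d=np.array([uv[0]-K[0,2],uv[1]-K[1,2]]);r=np.hypot(*d);t=r/f
    v=np.array([*(np.sin(t)*d/max(r,1e-9)),np.cos(t)]);v=Rm@M[:3,:3]@v;o=Rm@M[:3,3]+p
    return o+v*(z-o[2])/v[2]
def info():
    p,Rm=pose();x=Rm[:,0];print("tcp",p.round(4),"xaxis yaw",np.degrees(np.arctan2(x[1],x[0])).round(2),"tilt",np.degrees(np.arccos(-Rm[2,2])).round(2));return p,Rm
E
python3 - <<'E'
from h import *
p=lambda n,u,z:print(n,ray("top",u,z).round(3))
c=lambda x,y:(180+x/4,130+y/4)
for u in[(15,90),(107,62),(137,165),(45,180)]:p("tallc",c(*u),.16)
for u in[(160,180),(250,155),(278,230),(185,262)]:p("sqc",c(*u),.14)
p("round",c(290,70),.14);p("pestle",c(197,135),.075);p("timer",c(228,428),.058)
im=cv2.imread("pics/top0.png");h=cv2.cvtColor(im,cv2.COLOR_BGR2HSV)
m=cv2.inRange(h,(8,110,60),(20,255,255));m[:,:100]=0;m[:,185:]=0;m[:140]=0
m=cv2.morphologyEx(m,cv2.MORPH_CLOSE,np.ones((5,5)))
k=max(cv2.findContours(m,0,2)[0],key=cv2.contourArea);b=cv2.boxPoints(cv2.minAreaRect(k));print(b)
q=np.array([ray("top",u,.016) for u in b]);print("board",q.round(3),q.mean(0).round(3),np.linalg.norm(q-np.roll(q,1,0),axis=1))
p("salt",(158,103),.075);p("mug",(341,107),.078);p("molc rim",(365,204),.088)
# grey molcajete ellipse
m=cv2.inRange(h,(0,0,110),(180,30,255))[160:245,325:405];cv2.imwrite("pics/m.png",m)
k=max(cv2.findContours(cv2.morphologyEx(m,cv2.MORPH_OPEN,np.ones((15,15))),0,2)[0],key=cv2.contourArea);(u,v),r=cv2.minEnclosingCircle(k);print(u+325,v+160,r);p("molc",(u+325,v+160),.088)
E
```

```text
tallc [0.592 0.164 0.16 ]
tallc [0.611 0.108 0.16 ]
tallc [0.547 0.087 0.16 ]
tallc [0.536 0.142 0.16 ]
sqc [0.542 0.074 0.14 ]
sqc [0.559 0.018 0.14 ]
sqc [ 0.512 -0.     0.14 ]
sqc [0.49  0.057 0.14 ]
round [ 0.614 -0.005  0.14 ]
pestle [0.586 0.057 0.075]
timer [0.392 0.031 0.058]
[[104.18939 148.62491]
 [169.49496 144.66699]
 [176.37329 258.1592 ]
 [111.06772 262.11713]]
board [[0.637 0.421 0.016]
 [0.652 0.235 0.016]
 [0.332 0.198 0.016]
 [0.318 0.375 0.016]] [0.485 0.307 0.016] [0.32198487 0.18665773 0.32251816 0.17797737]
salt [0.754 0.259 0.075]
mug [ 0.753 -0.246  0.078]
molc rim [ 0.483 -0.302  0.088]
362.0 215.0 13.453723907470703
molc [ 0.454 -0.294  0.088]
```

The crop confirms it: tall (cinnamon) on the left, square (sugar cones) on the robot's side, round (chocolate) on the right. The pestle stands behind the square one at crop (197,135), and the separations come to about 62–70 mm as described. I'll go above the cluster for a close look.

Request:
send_rows(
  steps=[1,-3.2,-2.4,-0.9,0,1,-3.2,-2.4,-0.9,0,1,-3.2,-2.4,-0.9,0,1,-3.2,-2.4,-0.9,0,1,-3.2,-2.4,-0.9,0,1,-3.2,-2.4,-0.9,0,1,-3.2,-2.4,-0.9,0,1,-3.2,-2.4,-0.9,0,1,-3.2,-2.4,-0.9,0,1,-3.2,-2.4,-0.9,0,1,-3.2,-2.4,-0.9,0,1,-3.2,-2.4,-0.9,0],
  newtons=40,
)

```text
clock: 1.3
position: [0.4559, 0.148, 0.3028]
ee_rot: [-0.0, 0.162, 0.987, 0.0]
contact_force: [0.7, 0.3, 0.6]
width: 0.0854
gripper_force: 0.0
```

Request:
send_rows(
  steps=[1,-3.2,-2.4,-0.5,0,1,-3.2,-2.4,-0.5,0,1,-2,-1.5,0,0,1,0,0,0,-7.3,1,0,0,0,-7.3,1,0,0,0,-7.3,1,0,0,0,-7.3,1,0,0,0,-7.3,1,0,0,0,0,1,0,0,0,0],
)

```text
clock: 2.3
position: [0.5149, 0.063, 0.3124]
ee_rot: [-0.0, -0.154, 0.988, 0.0]
contact_force: [-0.3, -0.4, 0.6]
width: 0.0853
gripper_force: 0.0
```

```bash
python3 - <<'E'
from h import *
p,Rm=info();print(get_state()["qpos"].round(2))
i=get_image("wrist");np.savez("w1.npz",p=p,R=Rm,**i);cv2.imwrite("pics/w1.png",i["color"][:,:,::-1]);print(i["mtx"],i["mount"].round(3))
for q in[(.572,.125,.16),(.526,.037,.14),(.614,-.005,.14)]: 
    v=i["mount"][:3,:3].T@(Rm.T@(np.array(q)-p)-i["mount"][:3,3]);t=np.arctan2(np.hypot(v[0],v[1]),v[2]);print(q,i["mtx"][:2,2]+i["mtx"][0,0]*t*v[:2]/np.hypot(v[0],v[1]))
E
```

```text
tcp [0.5149 0.063  0.3124] xaxis yaw -162.26 tilt 0.04
[-0.01  0.15  1.39  0.    1.6  -1.89]
[[297.31863964   0.         260.76984619]
 [  0.         297.31863964 189.55390971]
 [  0.           0.           1.        ]] [[-0.001 -0.959 -0.282  0.071]
 [ 1.    -0.001  0.    -0.001]
 [-0.    -0.282  0.959 -0.179]
 [ 0.     0.     0.     1.   ]]
(0.572, 0.125, 0.16) [295.75024336 226.59294384]
(0.526, 0.037, 0.14) [238.24924483 166.20290512]
(0.614, -0.005, 0.14) [188.54518893 220.25692984]
```

View pics/w1.png

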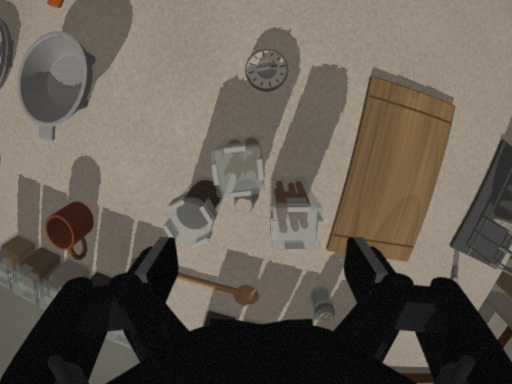

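```bash
python3 - <<'E'
import cv2
a=cv2.imread("pics/w1.png")[130:260,155:335]
cv2.imwrite("pics/w1c.png",cv2.convertScaleAbs(cv2.resize(a,(792,572),interpolation=cv2.INTER_CUBIC),alpha=1.4))
E
```

```text
(no output)
```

View pics/w1c.png

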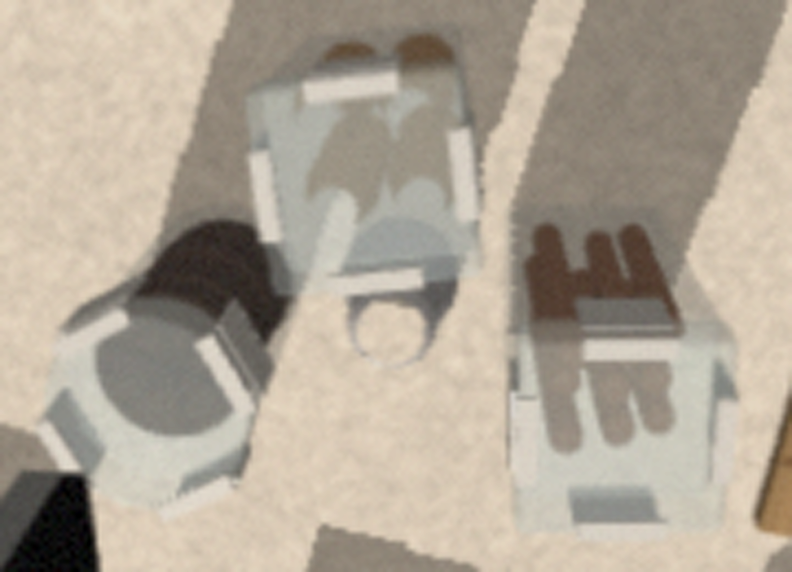

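The close crop agrees: square lid with latches around (364,184), tall lid around (625,441), round lid around (145,412), and the pestle top at (390,333).

```bash
python3 - <<'E'
from h import *
d=np.load("w1.npz");P,Rm=d["p"],d["R"]
g=lambda x,y,z:wray(d,P,Rm,(155+x/4.4,130+y/4.4),z)
def yaw(a,b):v=b-a;return np.degrees(np.arctan2(v[1],v[0])).round(1),np.linalg.norm(v[:2]).round(4)
L={"sq":([(350,87),(265,195),(465,175),(377,280)],.135),"tall":([(630,350),(523,440),(727,440),(620,530)],.155),"round":([(95,335),(60,445),(225,370),(198,498)],.135)}
for k,(u,z) in L.items():
    q=[g(*a,z) for a in u];print(k,np.mean(q,0).round(4),yaw(q[0],q[3]),yaw(q[1],q[2]))
print("pestle",g(390,333,.075).round(4))
q=[g(*a,.14) for a in[(247,88),(460,72),(482,265),(280,292)]];print(np.mean(q,0),[yaw(q[i],q[(i+1)%4]) for i in range(4)])
q=[wray(d,P,Rm,a,.016) for a in[(374,77),(453,103),(407,262),(328,249)]];print("board",np.mean(q,0),np.round(q,3),[yaw(q[i],q[(i+1)%4]) for i in range(4)])
E
```

```text
sq [0.5344 0.0384 0.135 ] (np.float64(24.4), np.float64(0.056)) (np.float64(113.4), np.float64(0.0567))
tall [0.5782 0.1298 0.155 ] (np.float64(17.4), np.float64(0.056)) (np.float64(107.0), np.float64(0.0584))
round [ 0.622  -0.0057  0.135 ] (np.float64(45.3), np.float64(0.0599)) (np.float64(133.0), np.float64(0.0599))
pestle [0.5954 0.0611 0.075 ]
[0.53179418 0.03878668 0.14      ] [(np.float64(111.6), np.float64(0.0584)), (np.float64(24.1), np.float64(0.0548)), (np.float64(-64.3), np.float64(0.0578)), (np.float64(-155.4), np.float64(0.0589))]
board [0.48572899 0.30366267 0.016     ] [[0.34  0.202 0.016]
 [0.316 0.368 0.016]
 [0.636 0.41  0.016]
 [0.651 0.235 0.016]] [(np.float64(98.0), np.float64(0.1675)), (np.float64(7.6), np.float64(0.3222)), (np.float64(-85.1), np.float64(0.1765)), (np.float64(-174.0), np.float64(0.3128))]
```

Sizes and spacing match (latch spans 56–60 mm; board about 0.32 × 0.17 m at yaw 7°). I'll pick up the square canister first.

Request:
send_rows(
  steps=[1,0,0,0,-6.2,1,-0.6,-1.5,0,0,1,0,-1.5,0,0,1,0,0,3,0,1,0,0,3,0,1,0,0,3,0,1,0,0,3,0,1,0,0,2,0,1,0,0,2,0,1,0,0,1.5,0,1,0,0,1,0],
  newtons=40,
)

```text
clock: 3.45
position: [0.5328, 0.0368, 0.1262]
ee_rot: [-0.001, -0.207, 0.978, 0.0]
contact_force: [-0.7, 0.4, -0.0]
width: 0.0857
gripper_force: 0.0
```

Request:
send_rows(
  steps=[1,0,0,1.5,0,1,0,0,1.5,0,1,0,0,0,0,-1,0,0,0,0,-1,0,0,0,0,-1,0,0,0,0,-1,0,0,0,0,-1,0,0,0,0,-1,0,0,0,0,-1,0,0,0,0],
  newtons=40,
)

```text
clock: 4.45
position: [0.5388, 0.0416, 0.1109]
ee_rot: [0.01, -0.208, 0.978, 0.001]
contact_force: [-11.3, 9.0, 61.2]
width: 0.0003
gripper_force: 30.7
```

```bash
python3 - <<'E'
from h import *
a=get_image("wrist")["color"][130:384,90:430];b=get_image("scene")["color"][120:260,180:340]
c=np.zeros((600,800,3),np.uint8);c[:300,:400]=cv2.resize(a,(400,300));c[:600,400:]=0
c[:350,400:]=cv2.resize(b,(400,350));t=get_image("top")["color"][120:260,170:290];c[300:,:257]=cv2.resize(t,(257,300))
cv2.imwrite("pics/f1.png",cv2.convertScaleAbs(c[:,:,::-1],alpha=1.4));info()
E
```

```text
tcp [0.5391 0.0412 0.1111] xaxis yaw -155.96 tilt 1.15
```

View pics/f1.png

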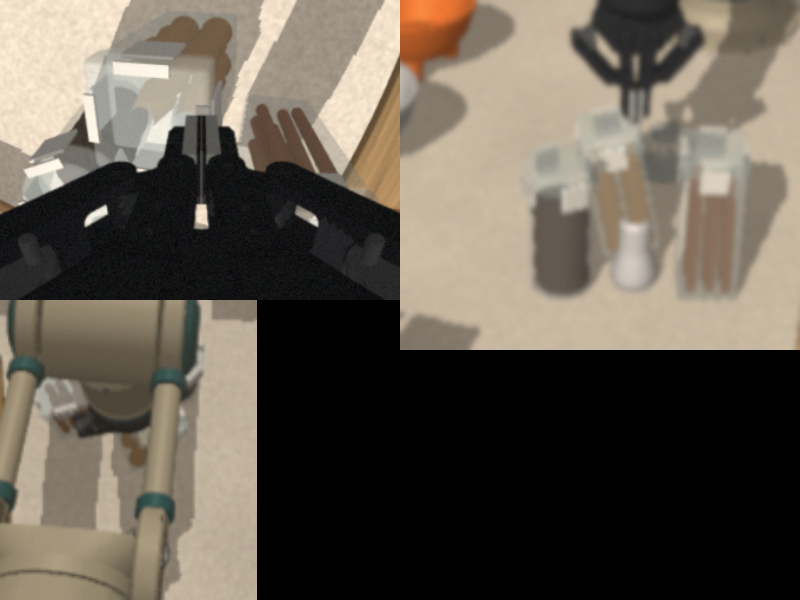

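The scene shows the square canister tilted toward -y with the shut fingers on its +y side, so the fingers did not straddle it. Next I'll lift straight up gently with the fingers still shut, then look.

Request:
send_rows(
  steps=[-1,0,0,-1,0,-1,0,0,-1,0,-1,0,0,-1,0,-1,0,0,-2,0,-1,0,0,-3,0,-1,0,0,-4,0,-1,0,0,-4,0,-1,0,0,-4,0,-1,0,0,0,0,-1,0,0,0,0],
)

```text
clock: 5.6
position: [0.5331, 0.0378, 0.2979]
ee_rot: [0.0, -0.209, 0.978, -0.0]
contact_force: [-1.2, -1.1, -0.1]
width: 0.0004
gripper_force: 0.0
```

```bash
python3 - <<'E'
from h import *
p,Rm=info();i=get_image("wrist");np.savez("w2.npz",p=p,R=Rm,**i);a=i["color"][110:260,140:340];b=get_image("scene")["color"][120:260,180:340]
c=np.zeros((600,800,3),np.uint8);c[:390,:520]=cv2.resize(a,(520,390),interpolation=2);c[:245,520:]=cv2.resize(b,(280,245))
cv2.imwrite("pics/f2.png",cv2.convertScaleAbs(c[:,:,::-1],alpha=1.4))
E
```

```text
tcp [0.5331 0.0378 0.2979] xaxis yaw -155.93 tilt 0.04
```

View pics/f2.png

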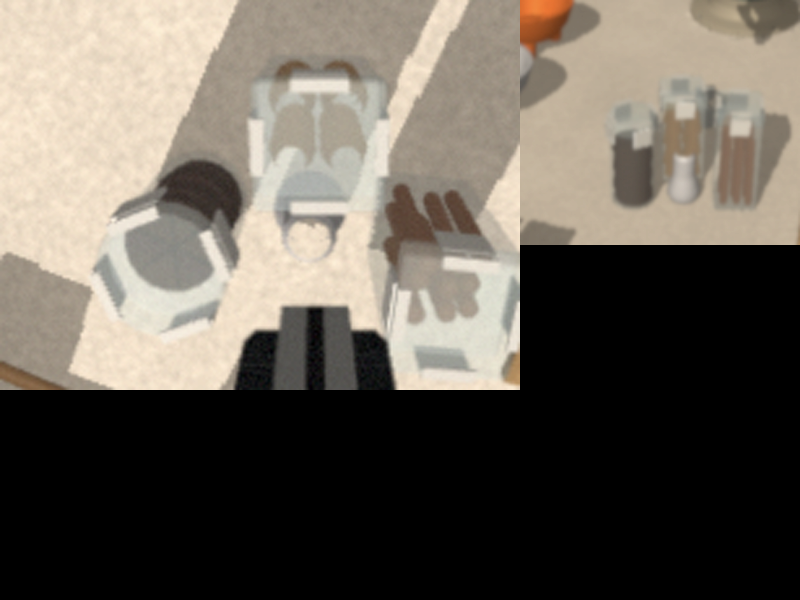

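The canister is upright again, with latches around crop (320,147).

```bash
python3 - <<'E'
from h import *
d=np.load("w2.npz");P,Rm=d["p"],d["R"]
g=lambda x,y,z:wray(d,P,Rm,(140+x/2.6,110+y/2.6),z)
for n,z,u in[("sq",.135,[(320,85),(256,147),(382,147),(320,208)]),("round",.135,[(138,220),(108,282),(215,248),(188,328)]),("tall",.155,[(472,255),(400,310),(515,310),(450,372)]),("pestle",.075,[(309,238)])]:
    q=np.array([g(*a,z) for a in u]);m=q.mean(0);print(n,m.round(4),"in tool cm",(Rm.T@(m-P)*100).round(2),[np.linalg.norm(q[i]-q[-1-i]).round(4) for i in(0,len(q)//2)])
# shadows/base check: tip pixel prediction vs seen
M=d["mount"];v=np.linalg.inv(M)@[0,0,0,1];t=np.arctan2(np.hypot(*v[:2]),v[2]);print("tcp px",d["mtx"][:2,2]+d["mtx"][0,0]*t*v[:2]/np.hypot(*v[:2]))
E
```

```text
sq [0.5338 0.0397 0.135 ] in tool cm [-0.13  0.15 16.29] [np.float64(0.057), np.float64(0.057)]
round [ 0.6192 -0.005   0.135 ] in tool cm [-6.11 -7.41 16.3 ] [np.float64(0.0595), np.float64(0.0568)]
tall [0.5742 0.1285 0.155 ] in tool cm [-7.44  6.61 14.29] [np.float64(0.0598), np.float64(0.0544)]
pestle [0.594  0.0608 0.075 ] in tool cm [-6.48 -0.38 22.3 ] [np.float64(0.0), np.float64(0.0)]
tcp px [262.41559497 217.02219703]
```

```bash
python3 - <<'E'
from h import *
def proj(n,q):
    d=np.load(f"{n}0.npz");v=np.linalg.inv(d["T"])@[*q,1];v=d["mtx"]@v[:3];return (v[:2]/v[2]).round(1)
for q in[(.539,.041,.111),(.533,.038,.298),(.533,.038,.14),(.526,.037,.14),(.576,.129,.16),(.571,.125,.16),(.62,-.005,.14),(.614,-.005,.14),(.594,.061,0),(.586,.059,0)]:print(q,"scene",proj("scene",q),"top",proj("top",q))
p,Rm=info();i=get_image("scene");cv2.imwrite("pics/s3.png",cv2.resize(i["color"][60:270,170:340,::-1],None,fx=2.8,fy=2.8,interpolation=2))
print((2.8*(proj("scene",p)-[170,60])).round())
E
```

```text
(0.539, 0.041, 0.111) scene [272.8 181.1] top [233.9 178.5]
(0.533, 0.038, 0.298) scene [274.5 109.1] top [230.1 164.1]
(0.533, 0.038, 0.14) scene [272.7 169.5] top [234.3 178.7]
(0.526, 0.037, 0.14) scene [273.1 168. ] top [234.7 181.5]
(0.576, 0.129, 0.16) scene [305.3 178.3] top [197.5 159.2]
(0.571, 0.125, 0.16) scene [304.2 176.9] top [199.  161.2]
(0.62, -0.005, 0.14) scene [243.4 184.7] top [252.4 145.3]
(0.614, -0.005, 0.14) scene [244.3 183.4] top [252.3 147.6]
(0.594, 0.061, 0) scene [272.6 231.9] top [229.8 167.1]
(0.586, 0.059, 0) scene [272.8 229.8] top [230.4 169.8]
tcp [0.5319 0.038  0.2958] xaxis yaw -155.92 tilt 0.21
[293. 139.]
```

View pics/s3.png

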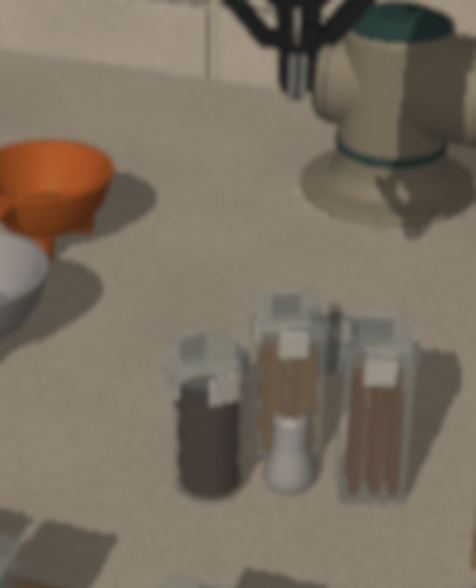

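Both views show the real fingertips about 40 mm behind the reported TCP: the scene camera shows them at (296,97) where (293,139) was predicted, and the wrist camera at row 227 against 200. So I closed on the lid's top. I'll grasp 40 mm deeper.

Request:
send_rows(
  steps=[1,-0.1,0.1,0,0,1,0,0,3,0,1,0,0,3,0,1,0,0,3,0,1,0,0,3,0,1,0,0,3,0,1,0,0,2,0,1,0,0,2,0,1,0,0,1,0,1,0,0,1,0,1,0,0,0,0],
  newtons=40,
)

```text
clock: 6.85
position: [0.5324, 0.0394, 0.0865]
ee_rot: [-0.001, -0.209, 0.978, 0.0]
contact_force: [-0.2, 0.9, 0.2]
width: 0.0854
gripper_force: 0.0
```

Request:
send_rows(
  steps=[1,0,0,0.5,0,1,0,0,0.5,0,1,0,0,0.5,0,1,0,0,0,0],
)

```text
clock: 7.25
position: [0.5328, 0.0394, 0.0722]
ee_rot: [-0.0, -0.209, 0.978, 0.0]
contact_force: [0.4, 0.1, -0.3]
width: 0.0856
gripper_force: 0.0
```

Request:
send_rows(
  steps=[1,0,0,0.5,0,1,0,0,0.5,0,1,0,0,0.4,0,1,0,0,0,0,-1,0,0,0,0,-1,0,0,0,0,-1,0,0,0,0,-1,0,0,0,0,-1,0,0,0,0,-1,0,0,0,0],
  newtons=40,
)

```text
clock: 8.25
position: [0.5337, 0.0393, 0.059]
ee_rot: [0.0, -0.209, 0.978, -0.0]
contact_force: [1.5, 0.2, 0.9]
width: 0.0596
gripper_force: 44.0
```

Gripped at 59.6 mm. Now to the board.

Request:
send_rows(
  steps=[-1,0,0,-2,0,-1,0,0,-3,0,-1,0,0,-3,0,-1,2,0,-2,0,-1,2,2,0,0,-1,0,4,0,0,-1,0,4,0,0,-1,0,4,0,0,-1,0,4,0,0,-1,0,4,0,0,-1,0,4,0,0,-1,-0.8,3,0,0],
)

```text
clock: 9.45
position: [0.3826, 0.2922, 0.1582]
ee_rot: [-0.001, -0.209, 0.978, -0.0]
contact_force: [1.2, 0.5, -2.1]
width: 0.0595
gripper_force: 44.6
```

Request:
send_rows(
  steps=[-1,0,0,0,0,-1,0,0,2,0,-1,0,0,2,0,-1,0,0,2,0,-1,0,0,1,0,-1,0,0,0.6,0,-1,0,0,0.4,0,-1,0,0,0,0],
)

```text
clock: 10.25
position: [0.3858, 0.2909, 0.0787]
ee_rot: [-0.0, -0.209, 0.978, 0.0]
contact_force: [-0.7, 0.4, -1.8]
width: 0.0597
gripper_force: 44.9
```

Request:
send_rows(
  steps=[-1,0,0,0.3,0,-1,0,0,0.1,0,-1,0,0,0,0,1,0,0,0,0,1,0,0,0,0,1,0,0,0,0,1,0,0,0,0,1,0,0,-1,0,1,0,0,-3,0,1,0,0,-4,0,1,0,0,-4,0],
)

```text
clock: 11.35
position: [0.3854, 0.2909, 0.1965]
ee_rot: [-0.0, -0.209, 0.978, 0.0]
contact_force: [1.3, 0.1, -0.1]
width: 0.0851
gripper_force: 0.0
```

```bash
cat >> h.py <<'E'
def goto(x,y,z,xyaw):
    p,Rm=info();d=np.array([x,y,z])-p;a=np.arctan2(Rm[1,0],Rm[0,0]);t=np.radians(xyaw)
    f=lambda a:(np.array([[np.cos(a),np.sin(a)],[np.sin(a),-np.cos(a)]])@d[:2]*100).round(2)
    print("cm now-axes",f(a),"new-axes",f(t),"down",(-d[2]*100).round(2),"roll",(-(np.degrees(t-a)+180)%360-180).round(2), "roll chk",((np.degrees(a-t)+180)%360-180).round(2))
E
python3 - <<'E'
from h import *
goto(.576,.129,.21,-162.7)
E
```

```text
tcp [0.3854 0.2909 0.1965] xaxis yaw -155.91 tilt 0.01
cm now-axes [-10.79 -22.56] new-axes [-13.39 -21.12] down -1.35 roll 6.79 roll chk 6.79
```

Request:
send_rows(
  steps=[1,0,0,-0.5,6.8,1,-2.2,-3.5,0,0,1,-2.2,-3.5,0,0,1,-2.2,-3.5,0,0,1,-2.2,-3.5,0,0,1,-2.2,-3.5,0,0,1,-2.4,-3.6,0,0,1,0,0,0,0,1,0,0,0,0],
)

```text
clock: 12.25
position: [0.5766, 0.1288, 0.1998]
ee_rot: [-0.0, -0.149, 0.989, 0.0]
contact_force: [-0.3, -0.6, 0.1]
width: 0.085
gripper_force: 0.0
```

```bash
python3 - <<'E'
from h import *
goto(.576,.129,.079,-162.7);P,Rm=pose();i=get_image("wrist");np.savez("w4.npz",p=P,R=Rm,**i)
cv2.imwrite("pics/w4.png",cv2.convertScaleAbs(cv2.resize(i["color"][100:300,120:400,::-1],(784,560),interpolation=2),alpha=1.4))
E
```

```text
tcp [0.5766 0.1288 0.1998] xaxis yaw -162.82 tilt 0.06
cm now-axes [0.05 0.04] new-axes [0.05 0.04] down 12.08 roll -0.12 roll chk -0.12
```

View pics/w4.png

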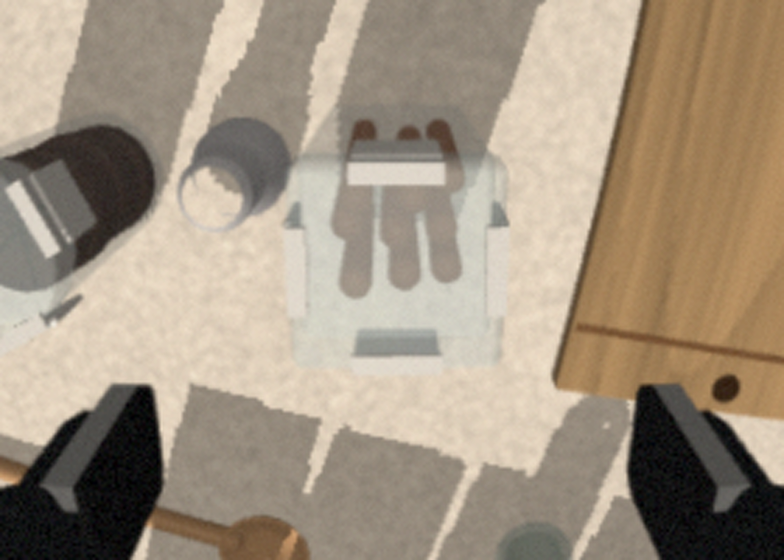

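The tall lid is centred between the fingers: its centre is at (396,270) and the finger midpoint at column 397. I'll descend and grip.

Request:
send_rows(
  steps=[1,0,0,3,0,1,0,0,3,0,1,0,0,2,0,1,0,0,2,0,1,0,0,1,0,1,0,0,1,0,1,0,0,0,0],
)

```text
clock: 13.0
position: [0.5753, 0.1299, 0.0791]
ee_rot: [-0.001, -0.151, 0.989, 0.0]
contact_force: [0.1, 0.6, -0.7]
width: 0.0854
gripper_force: 0.0
```

Request:
send_rows(
  steps=[-1,0,0,0,0,-1,0,0,0,0,-1,0,0,0,0,-1,0,0,0,0,-1,0,0,0,0,-1,0,0,0,0,-1,0,0,0,0],
)

```text
clock: 13.7
position: [0.5773, 0.1295, 0.0809]
ee_rot: [0.001, -0.15, 0.989, 0.0]
contact_force: [0.0, -0.6, 6.6]
width: 0.0597
gripper_force: 44.8
```

```bash
python3 - <<'E'
from h import *
goto(.586,.318,.095,-162.8)
E
```

```text
tcp [0.5773 0.1295 0.0809] xaxis yaw -162.72 tilt 0.14
cm now-axes [-6.43 17.74] new-axes [-6.4  17.75] down -1.41 roll 0.08 roll chk 0.08
```

Request:
send_rows(
  steps=[-1,0,0,-2,0,-1,0,0,-3,0,-1,0,0,-3,0,-1,0,0,-2,0,-1,-1.2,3.5,0,0,-1,-1.3,3.5,0,0,-1,-1.3,3.5,0,0,-1,-1.3,3.5,0,0,-1,-1.3,3.7,0,0,-1,0,0,0,0,-1,0,0,3,0,-1,0,0,2,0],
)

```text
clock: 14.9
position: [0.5834, 0.3169, 0.1273]
ee_rot: [-0.002, -0.151, 0.989, -0.001]
contact_force: [-0.2, -0.7, -3.9]
width: 0.0596
gripper_force: 45.7
```

Request:
send_rows(
  steps=[-1,0,0,1.5,0,-1,0,0,0.8,0,-1,0,0,0.6,0,-1,0,0,0,0,-1,0,0,0.4,0,-1,0,0,0,0],
)

```text
clock: 15.5
position: [0.5851, 0.3174, 0.0971]
ee_rot: [0.0, -0.15, 0.989, 0.0]
contact_force: [-0.2, -0.1, -4.1]
width: 0.0596
gripper_force: 45.8
```

Request:
send_rows(
  steps=[-1,0,0,0.2,0,-1,0,0,0.1,0,-1,0,0,0,0,1,0,0,0,0,1,0,0,0,0,1,0,0,0,0,1,0,0,0,0,1,0,0,-1,0,1,0,0,-3,0,1,0,0,-4,0,1,0,0,-4,0],
)

```text
clock: 16.6
position: [0.5846, 0.3173, 0.2152]
ee_rot: [-0.0, -0.15, 0.989, -0.0]
contact_force: [1.7, -0.5, -0.1]
width: 0.0851
gripper_force: 0.0
```

```bash
python3 - <<'E'
from h import *
goto(.618,-.005,.195,-180)
E
```

```text
tcp [0.5846 0.3173 0.2152] xaxis yaw -162.71 tilt 0.03
cm now-axes [  6.39 -31.77] new-axes [ -3.34 -32.23] down 2.02 roll 17.29 roll chk 17.29
```

Request:
send_rows(
  steps=[1,0,0,0,8.59,1,0,0,0,8.59,1,-0.4,-4,0,0,1,-0.4,-4,0,0,1,-0.4,-4,0,0,1,-0.4,-4,0,0,1,-0.5,-4,0,0,1,-0.4,-4,0,0,1,-0.4,-4,0,0,1,-0.4,-4,0,0,1,0,-0.2,1,0,1,0,0,1,0],
)

```text
clock: 17.8
position: [0.6188, -0.0055, 0.1939]
ee_rot: [0.001, 0.0, 1.0, 0.0]
contact_force: [-1.0, 0.6, -0.4]
width: 0.0853
gripper_force: 0.0
```

Request:
send_rows(
  steps=[1,0,0,0,0],
)

```text
clock: 17.9
position: [0.6171, -0.0035, 0.192]
ee_rot: [-0.002, -0.001, 1.0, 0.001]
contact_force: [-0.7, -0.1, -0.1]
width: 0.0852
gripper_force: 0.0
```

```bash
python3 - <<'E'
from h import *
goto(.619,-.005,.060,-180);P,Rm=pose();i=get_image("wrist");np.savez("w5.npz",p=P,R=Rm,**i)
cv2.imwrite("pics/w5.png",cv2.convertScaleAbs(cv2.resize(i["color"][100:300,120:400,::-1],(784,560),interpolation=2),alpha=1.4))
E
```

```text
tcp [ 0.6171 -0.0035  0.192 ] xaxis yaw -179.87 tilt 0.22
cm now-axes [-0.19 -0.15] new-axes [-0.19 -0.15] down 13.2 roll 0.13 roll chk 0.13
```

View pics/w5.png

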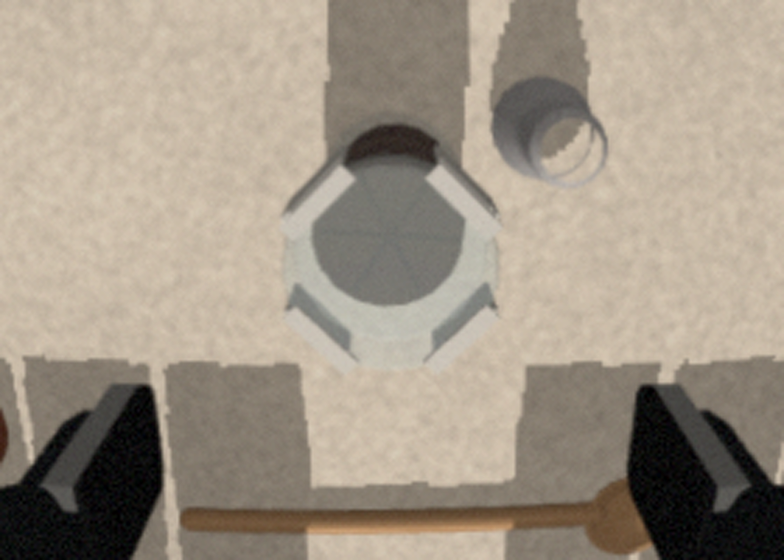

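The round lid is centred at (391,263), against a finger midpoint of 397. The pestle stands clear to the right at (570,145).

Request:
send_rows(
  steps=[1,0,-0.1,3,0,1,0,0,3,0,1,0,0,2,0,1,0,0,2,0,1,0,0,1.5,0,1,0,0,1,0,1,0,0,0.7,0,1,0,0,0,0],
)

```text
clock: 18.75
position: [0.6181, -0.0048, 0.0612]
ee_rot: [-0.001, -0.001, 1.0, 0.0]
contact_force: [-0.4, -0.3, -0.1]
width: 0.0855
gripper_force: 0.0
```

Request:
send_rows(
  steps=[-1,0,0,0,0,-1,0,0,0,0,-1,0,0,0,0,-1,0,0,0,0,-1,0,0,0,0,-1,0,0,0,0,-1,0,0,0,0],
)

```text
clock: 19.45
position: [0.6195, -0.0054, 0.0629]
ee_rot: [0.001, -0.001, 1.0, 0.0]
contact_force: [0.6, 0.5, 5.7]
width: 0.0631
gripper_force: 44.7
```

```bash
python3 - <<'E'
from h import *
goto(.486,.305,.077,-179.8)
E
```

```text
tcp [ 0.6195 -0.0054  0.0629] xaxis yaw -179.9 tilt 0.15
cm now-axes [13.29 31.06] new-axes [13.24 31.09] down -1.41 roll -0.1 roll chk -0.1
```

Request:
send_rows(
  steps=[-1,0,0,-2,0,-1,0,0,-3,0,-1,0,0,-4,0,-1,2,0,-3,0,-1,3.8,1,0,0,-1,3.8,1,0,0,-1,3.7,2,0,0,-1,0,4,0,0,-1,0,4,0,0,-1,0,4,0,0,-1,0,4,0,0,-1,0,4,0,0],
)

```text
clock: 20.65
position: [0.4839, 0.2351, 0.1807]
ee_rot: [-0.001, -0.001, 1.0, -0.001]
contact_force: [0.4, -0.6, -3.5]
width: 0.0635
gripper_force: 45.3
```

Request:
send_rows(
  steps=[-1,0,4,0,0,-1,0,3.1,0,0,-1,0,0,0,0,-1,0,0,3,0,-1,0,0,3,0,-1,0,0,2,0,-1,0,0,1,0,-1,0,0,0.8,0,-1,0,0,0.4,0,-1,0,0,0,0],
)

```text
clock: 21.65
position: [0.4851, 0.3051, 0.0799]
ee_rot: [0.0, -0.001, 1.0, 0.0]
contact_force: [0.1, 0.8, -2.7]
width: 0.0629
gripper_force: 45.9
```

Request:
send_rows(
  steps=[-1,0,0,0.3,0,-1,0,0,0.2,0,-1,0,0,0,0,1,0,0,0,0,1,0,0,0,0,1,0,0,0,0,1,0,0,0,0,1,0,0,-1,0,1,0,0,-3,0,1,0,0,-4,0,1,0,0,-4,0],
)

```text
clock: 22.75
position: [0.4846, 0.3051, 0.1962]
ee_rot: [-0.0, -0.001, 1.0, -0.0]
contact_force: [0.1, -0.3, 0.3]
width: 0.0853
gripper_force: 0.0
```

```bash
python3 - <<'E'
from h import *
goto(.592,.061,.12,-180)
d=np.load("w5.npz")
for z in(.075,):print(wray(d,d["p"],d["R"],(120+569/2.8,100+146/2.8),z).round(4))
d=np.load("w4.npz");print(wray(d,d["p"],d["R"],(120+215/2.8,100+192/2.8),.075).round(4))
i=get_image("top");cv2.imwrite("pics/t6.png",cv2.convertScaleAbs(cv2.resize(i["color"][130:275,95:420,::-1],(780,348),interpolation=2),alpha=1.3))
E
```

```text
tcp [0.4846 0.3051 0.1962] xaxis yaw -179.89 tilt 0.04
cm now-axes [-10.69 -24.43] new-axes [-10.74 -24.41] down 7.62 roll 0.11 roll chk 0.11
[0.593  0.0596 0.075 ]
[0.592  0.0616 0.075 ]
```

View pics/t6.png

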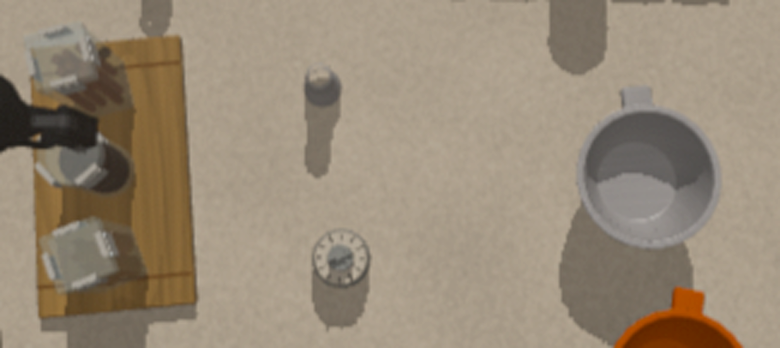

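The top view shows all three canisters standing on the board (crop (65,55), (80,160) and (85,255), shifted by lid parallax). The pestle stands free at (322,85), and the molcajete rim is centred at (649,176).

Request:
send_rows(
  steps=[1,-1.8,-4.1,0,0,1,-1.8,-4.1,0,0,1,-1.8,-4.1,0,0,1,-1.8,-4.1,0,0,1,-1.8,-4.1,0,0,1,-1.8,-3.9,0,0,1,0,0,3,0,1,0,0,3,0,1,0,0,3,0,1,0,0,3,0,1,0,0,2,0,1,0,0,0,0],
  newtons=50,
)

```text
clock: 24.0
position: [0.5908, 0.0614, 0.0519]
ee_rot: [-0.003, -0.001, 1.0, 0.0]
contact_force: [-0.1, 0.8, 0.3]
width: 0.0855
gripper_force: 0.0
```

```bash
python3 - <<'E'
from h import *
goto(.5925,.0605,.0,-180)
P,Rm=pose();d=np.load("top0.npz")
for n,x,y,z in[("tall",65,55,.176),("round",78,155,.156),("sq",82,252,.156)]:print(n,ray("top",(95+x/2.4,130+y/2.4),z).round(3))
print("molc",ray("top",(365.4,203.3),.088).round(3),ray("top",(365.4-29.5,203.3),.088).round(3))
i=get_image("wrist");np.savez("w7.npz",p=P,R=Rm,**i)
cv2.imwrite("pics/w7.png",cv2.convertScaleAbs(cv2.resize(i["color"][100:300,120:400,::-1],(560,400),interpolation=2),alpha=1.4))
E
```

```text
tcp [0.5908 0.0614 0.0519] xaxis yaw -179.9 tilt 0.38
cm now-axes [-0.17 -0.09] new-axes [-0.17 -0.09] down 5.19 roll 0.1 roll chk 0.1
tall [0.584 0.309 0.176]
round [0.485 0.295 0.156]
sq [0.387 0.284 0.156]
molc [ 0.485 -0.304  0.088] [ 0.483 -0.226  0.088]
```

View pics/w7.png

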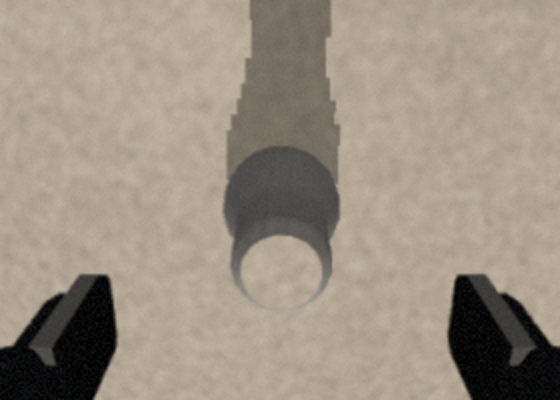

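The pestle top is at (282,272), midway between the fingers. I'll descend and grip the neck.

Request:
send_rows(
  steps=[1,-0.2,0,2,0,1,0,0,1.5,0,1,0,0,1.0,0,1,0,0,0.5,0,1,0,0,0,0,-1,0,0,0,0,-1,0,0,0,0,-1,0,0,0,0,-1,0,0,0,0,-1,0,0,0,0,-1,0,0,0,0,-1,0,0,0,0],
  newtons=50,
)

```text
clock: 25.25
position: [0.5957, 0.0613, 0.0053]
ee_rot: [0.0, -0.001, 1.0, -0.0]
contact_force: [-0.7, -0.3, 6.1]
width: 0.0293
gripper_force: 49.4
```

Request:
send_rows(
  steps=[-1,0,0,0,0,-1,0,0,0,0],
)

```text
clock: 25.45
position: [0.5957, 0.0613, 0.0054]
ee_rot: [0.0, -0.001, 1.0, -0.0]
contact_force: [-0.8, -1.0, 5.1]
width: 0.0298
gripper_force: 49.4
```

```bash
python3 - <<'E'
from h import *
goto(.484,-.303,.037,-180)
E
```

```text
tcp [0.5957 0.0613 0.0054] xaxis yaw -179.89 tilt 0.05
cm now-axes [ 11.24 -36.41] new-axes [ 11.17 -36.43] down -3.16 roll 0.11 roll chk 0.11
```

Request:
send_rows(
  steps=[-1,0,0,-2,0,-1,0,0,-4,0,-1,0,0,-4,0,-1,0,0,-4,0,-1,1.2,-4,0,0,-1,1.2,-4,0,0,-1,1.2,-4,0,0,-1,1.2,-4,0,0,-1,1.2,-4,0,0,-1,1.2,-4,0,0,-1,1.2,-4,0,0,-1,1.2,-4,0,0],
)

```text
clock: 26.65
position: [0.4987, -0.2597, 0.1436]
ee_rot: [-0.001, -0.001, 1.0, 0.001]
contact_force: [0.3, 0.1, -2.4]
width: 0.0295
gripper_force: 50.1
```

Request:
send_rows(
  steps=[-1,1.5,-4.4,0,0,-1,0,0,0,0,-1,0,0,3,0,-1,0,0,3,0,-1,0,0,2,0,-1,0,0,1,0,-1,0,0,0.5,0,-1,0,0,0,0],
)

```text
clock: 27.45
position: [0.4851, -0.3024, 0.0493]
ee_rot: [-0.0, -0.001, 1.0, 0.0]
contact_force: [0.6, -0.1, -1.4]
width: 0.0295
gripper_force: 50.4
```

```bash
python3 - <<'E'
from h import *
goto(.484,-.303,.042,-180);print(get_state()["contact_force"].round(1))
E
```

```text
tcp [ 0.4851 -0.3024  0.0493] xaxis yaw -179.87 tilt 0.05
cm now-axes [ 0.11 -0.06] new-axes [ 0.11 -0.06] down 0.73 roll 0.13 roll chk 0.13
[ 0.6 -0.1 -1.4]
```

Now I'll lower to the floor, checking force.

Request:
send_rows(
  steps=[-1,0,0,0.3,0,-1,0,0,0.2,0,-1,0,0,0.2,0,-1,0,0,0.1,0,-1,0,0,0,0],
)

```text
clock: 27.95
position: [0.4853, -0.303, 0.0424]
ee_rot: [0.0, -0.001, 1.0, -0.0]
contact_force: [-0.1, 0.9, 2.7]
width: 0.0293
gripper_force: 50.8
```

Contact on the floor. I'll release and rise.

Request:
send_rows(
  steps=[0.2,0,0,0,0,0.2,0,0,0,0,0.2,0,0,0,0,0.2,0,0,0,0,0.2,0,0,-2,0,0.2,0,0,-4,0,0.2,0,0,-4,0,0.2,0,0,-4,0,1,0,0,-1.5,0,1,0,0,0,0],
)

```text
clock: 28.95
position: [0.4866, -0.304, 0.1998]
ee_rot: [0.003, -0.001, 1.0, -0.002]
contact_force: [0.9, -0.2, -1.1]
width: 0.0781
gripper_force: 0.0
```

```bash
python3 - <<'E'
from h import *
goto(.485,.305,.198,-179.9)
i=get_image("wrist");t=get_image("scene")["color"][120:200,110:210]
c=np.zeros((400,760,3),np.uint8);c[:,:560]=cv2.resize(i["color"][100:300,120:400],(560,400));c[:160,560:]=cv2.resize(t,(200,160))
cv2.imwrite("pics/w8.png",cv2.convertScaleAbs(c[:,:,::-1],alpha=1.3))
E
```

```text
tcp [ 0.4866 -0.304   0.1998] xaxis yaw -179.88 tilt 0.38
cm now-axes [3.00e-02 6.09e+01] new-axes [5.00e-02 6.09e+01] down 0.18 roll 0.02 roll chk 0.02
```

View pics/w8.png

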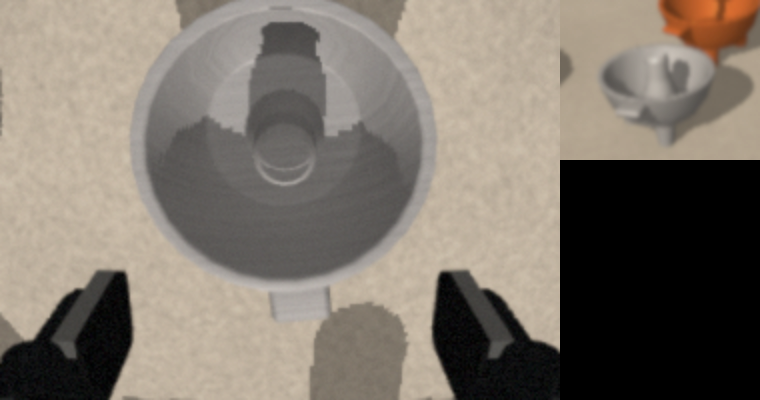

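The pestle stands upright, centred on the bowl floor at about (285,150). Now the round canister goes back, then tall, then square.

Request:
send_rows(
  steps=[1,0,4.2,0,0,1,0,4.2,0,0,1,0,4.2,0,0,1,0,4.2,0,0,1,0,4.2,0,0,1,0,4.2,0,0,1,0,4.2,0,0,1,0,4.2,0,0,1,0,4.2,0,0,1,0,4.2,0,0,1,0,4.2,0,0,1,0,4.2,0,0],
  newtons=40,
)

```text
clock: 30.25
position: [0.4825, 0.2026, 0.1944]
ee_rot: [-0.002, -0.001, 1.0, -0.001]
contact_force: [1.6, -0.0, -0.1]
width: 0.085
gripper_force: 0.0
```

Request:
send_rows(
  steps=[1,0,4.2,0,0,1,0,4.2,0,0,1,0,2,0,0,1,0,0,0,0,1,0,0,0,0],
)

```text
clock: 30.75
position: [0.4827, 0.3045, 0.1947]
ee_rot: [-0.002, -0.001, 1.0, -0.001]
contact_force: [-0.6, 0.7, -0.7]
width: 0.0859
gripper_force: 0.0
```

```bash
python3 - <<'E'
from h import *
goto(.485,.305,.0785,-179.9)
E
```

```text
tcp [0.4827 0.3045 0.1947] xaxis yaw -179.83 tilt 0.25
cm now-axes [-0.23  0.05] new-axes [-0.23  0.05] down 11.62 roll 0.07 roll chk 0.07
```

Request:
send_rows(
  steps=[1,-0.1,0,3,0,1,0,0,3,0,1,0,0,2,0,1,0,0,2,0,1,0,0,1,0,1,0,0,0.6,0,1,0,0,0,0],
)

```text
clock: 31.45
position: [0.4847, 0.3043, 0.0803]
ee_rot: [-0.0, -0.001, 1.0, -0.0]
contact_force: [-0.3, 0.6, 0.4]
width: 0.0851
gripper_force: 0.0
```

Request:
send_rows(
  steps=[-1,0,0,0,0,-1,0,0,0,0,-1,0,0,0,0,-1,0,0,0,0,-1,0,0,0,0,-1,0,0,0,0,-1,0,0,0,0],
)

```text
clock: 32.15
position: [0.4858, 0.3057, 0.082]
ee_rot: [0.001, -0.001, 1.0, 0.001]
contact_force: [-1.3, 0.4, 6.3]
width: 0.0633
gripper_force: 44.7
```

```bash
python3 - <<'E'
from h import *
goto(.619,-.005,.063,-179.9)
E
```

```text
tcp [0.4858 0.3057 0.082 ] xaxis yaw -179.87 tilt 0.16
cm now-axes [-13.25 -31.1 ] new-axes [-13.27 -31.1 ] down 1.9 roll 0.03 roll chk 0.03
```

Request:
send_rows(
  steps=[-1,0,0,-2,0,-1,0,0,-3,0,-1,0,0,-4,0,-1,0,-2,-3,0,-1,0,-4,0,0,-1,0,-4,0,0,-1,0,-4,0,0,-1,-3.3,-3.4,0,0,-1,-3.3,-3.4,0,0,-1,-3.3,-3.4,0,0,-1,-3.3,-3.4,0,0,-1,0,-3.5,0,0],
)

```text
clock: 33.35
position: [0.6213, -0.0075, 0.1988]
ee_rot: [0.001, -0.001, 1.0, -0.0]
contact_force: [-0.5, -0.4, -2.8]
width: 0.0633
gripper_force: 45.3
```

Request:
send_rows(
  steps=[-1,0,0,0,0,-1,0,0,3,0,-1,0,0,3,0,-1,0,0,3,0,-1,0,0,2,0,-1,0,0,1.5,0,-1,0,0,0.5,0,-1,0,0,0,0],
)

```text
clock: 34.15
position: [0.6163, -0.0048, 0.0696]
ee_rot: [-0.001, -0.001, 1.0, 0.0]
contact_force: [-0.3, 0.7, -2.6]
width: 0.0631
gripper_force: 45.7
```

```bash
python3 - <<'E'
from h import *
goto(.619,-.005,.065,-179.9)
E
```

```text
tcp [ 0.6163 -0.0048  0.0696] xaxis yaw -179.86 tilt 0.16
cm now-axes [-0.27 -0.02] new-axes [-0.27 -0.02] down 0.46 roll 0.04 roll chk 0.04
```

Request:
send_rows(
  steps=[-1,-0.2,0,0.3,0,-1,0,0,0.2,0,-1,0,0,0.1,0,-1,0,0,0,0],
)

```text
clock: 34.55
position: [0.6204, -0.0055, 0.066]
ee_rot: [0.001, -0.001, 1.0, 0.0]
contact_force: [1.0, 1.2, 2.9]
width: 0.0634
gripper_force: 46.1
```

Contact. I'll release, rise, and go to the tall canister.

Request:
send_rows(
  steps=[1,0,0,0,0,1,0,0,0,0,1,0,0,0,0,1,0,0,0,0,1,0,0,-1,0,1,0,0,-3,0,1,0,0,-4,0,1,0,0,-4,0,1,0,0,-3,0,1,0,0,0,-8.59,1,0,0,0,-8.59,1,0,0,0,0],
)

```text
clock: 35.75
position: [0.6196, -0.0056, 0.2158]
ee_rot: [0.001, -0.15, 0.989, -0.0]
contact_force: [0.1, 0.5, -0.3]
width: 0.0854
gripper_force: 0.0
```

```bash
python3 - <<'E'
from h import *
goto(.585,.3173,.215,-162.72)
E
```

```text
tcp [ 0.6196 -0.0056  0.2158] xaxis yaw -162.73 tilt 0.08
cm now-axes [-6.28 31.86] new-axes [-6.29 31.86] down 0.08 roll -0.01 roll chk -0.01
```

Request:
send_rows(
  steps=[1,-0.8,4,0,0,1,-0.8,4,0,0,1,-0.8,4,0,0,1,-0.8,4,0,0,1,-0.8,4,0,0,1,-0.8,4,0,0,1,-0.8,4,0,0,1,-0.7,3.9,0,0,1,0,0,0,0,1,0,0,3,0,1,0,0,3,0,1,0,0,0,0],
)

```text
clock: 36.95
position: [0.5817, 0.316, 0.1502]
ee_rot: [-0.005, -0.149, 0.989, -0.001]
contact_force: [-1.3, -0.8, -0.5]
width: 0.0856
gripper_force: 0.0
```

```bash
python3 - <<'E'
from h import *
goto(.585,.3173,.096,-162.72)
E
```

```text
tcp [0.5817 0.316  0.1502] xaxis yaw -162.85 tilt 0.56
cm now-axes [-0.36  0.03] new-axes [-0.36  0.03] down 5.42 roll -0.13 roll chk -0.13
```

Request:
send_rows(
  steps=[1,-0.1,0,2,0,1,0,0,2,0,1,0,0,1.2,0,1,0,0,0,0,-1,0,0,0,0,-1,0,0,0,0,-1,0,0,0,0,-1,0,0,0,0,-1,0,0,0,0,-1,0,0,0,0,-1,0,0,0,0],
)

```text
clock: 38.05
position: [0.587, 0.3183, 0.1045]
ee_rot: [0.002, -0.15, 0.989, 0.0]
contact_force: [0.7, -0.5, 6.0]
width: 0.0589
gripper_force: 45.2
```

```bash
python3 - <<'E'
from h import *
goto(.577,.1293,.082,-162.72)
E
```

```text
tcp [0.587  0.3183 0.1045] xaxis yaw -162.72 tilt 0.2
cm now-axes [  6.57 -17.75] new-axes [  6.57 -17.75] down 2.25 roll 0.0 roll chk 0.0
```

Request:
send_rows(
  steps=[-1,0,0,-2,0,-1,0,0,-3,0,-1,0,0,-3,0,-1,0,0,-2,0,-1,1.3,-3.5,0,0,-1,1.3,-3.5,0,0,-1,1.3,-3.5,0,0,-1,1.3,-3.5,0,0,-1,1.3,-3.7,0,0,-1,0,0,0,0,-1,0,0,4,0,-1,0,0,4,0],
)

```text
clock: 39.25
position: [0.577, 0.13, 0.1226]
ee_rot: [0.001, -0.15, 0.989, 0.0]
contact_force: [-0.0, -0.5, -3.6]
width: 0.0594
gripper_force: 45.6
```

Request:
send_rows(
  steps=[-1,0,0,1.8,0,-1,0,0,1,0,-1,0,0,0.4,0,-1,0,0,0,0],
)

```text
clock: 39.65
position: [0.5766, 0.1301, 0.0908]
ee_rot: [0.0, -0.15, 0.989, 0.0]
contact_force: [0.1, -0.9, -3.1]
width: 0.0594
gripper_force: 45.6
```

```bash
python3 - <<'E'
from h import *
goto(.577,.1293,.088,-162.72)
E
```

```text
tcp [0.5766 0.1301 0.0908] xaxis yaw -162.7 tilt 0.02
cm now-axes [-0.01 -0.09] new-axes [-0.01 -0.09] down 0.28 roll 0.02 roll chk 0.02
```

Request:
send_rows(
  steps=[-1,0,0,0.2,0,-1,0,0,0.1,0,-1,0,0,0.1,0,-1,0,0,0,0],
)

```text
clock: 40.05
position: [0.5772, 0.1299, 0.0885]
ee_rot: [0.001, -0.15, 0.989, 0.0]
contact_force: [-1.5, -1.3, 5.5]
width: 0.0597
gripper_force: 46.6
```

Contact. I'll release, rise, and turn for the square one.

Request:
send_rows(
  steps=[1,0,0,0,0,1,0,0,0,0,1,0,0,0,0,1,0,0,0,0,1,0,0,-1,0,1,0,0,-3,0,1,0,0,-4,0,1,0,0,-4,0,1,0,0,0,-6.8,1,0,0,0,0],
)

```text
clock: 41.05
position: [0.5772, 0.1299, 0.209]
ee_rot: [0.002, -0.209, 0.978, -0.0]
contact_force: [-0.5, 0.6, -0.7]
width: 0.0855
gripper_force: 0.0
```

```bash
python3 - <<'E'
from h import *
goto(.386,.291,.2,-155.92)
E
```

```text
tcp [0.5772 0.1299 0.209 ] xaxis yaw -155.91 tilt 0.23
cm now-axes [10.88 22.51] new-axes [10.88 22.51] down 0.9 roll 0.01 roll chk 0.01
```

Request:
send_rows(
  steps=[1,1.8,3.7,0,0,1,1.8,3.7,0,0,1,1.8,3.8,0,0,1,1.8,3.8,0,0,1,1.8,3.8,0,0,1,1.8,3.7,0,0,1,0,0,0,0,1,0,0,3,0,1,0,0,3,0,1,0,0,0,0],
)

```text
clock: 42.05
position: [0.3827, 0.2889, 0.1428]
ee_rot: [-0.005, -0.208, 0.978, -0.002]
contact_force: [-0.7, -0.5, -0.3]
width: 0.0854
gripper_force: 0.0
```

```bash
python3 - <<'E'
from h import *
goto(.386,.291,.076,-155.92)
E
```

```text
tcp [0.3827 0.2889 0.1428] xaxis yaw -156.01 tilt 0.57
cm now-axes [-0.39  0.06] new-axes [-0.39  0.06] down 6.68 roll -0.09 roll chk -0.09
```

Request:
send_rows(
  steps=[1,0,0,2,0,1,0,0,2,0,1,0,0,2,0,1,0,0,1,0,1,0,0,0,0,-1,0,0,0,0,-1,0,0,0,0,-1,0,0,0,0,-1,0,0,0,0,-1,0,0,0,0,-1,0,0,0,0,-1,0,0,0,0],
)

```text
clock: 43.25
position: [0.3871, 0.2917, 0.078]
ee_rot: [0.002, -0.209, 0.978, 0.0]
contact_force: [0.7, -0.3, 5.7]
width: 0.0597
gripper_force: 44.4
```

```bash
python3 - <<'E'
from h import *
goto(.5337,.039,.06,-155.92)
E
```

```text
tcp [0.3871 0.2917 0.078 ] xaxis yaw -155.91 tilt 0.19
cm now-axes [ -3.07 -29.05] new-axes [ -3.07 -29.05] down 1.8 roll 0.01 roll chk 0.01
```

Request:
send_rows(
  steps=[-1,0,0,-2,0,-1,0,0,-3,0,-1,0,0,-3,0,-1,1,-2,-2,0,-1,0,-4,0,0,-1,0,-4,0,0,-1,0,-4,0,0,-1,0,-4,0,0,-1,0,-4,0,0,-1,0,-4,0,0,-1,-1,-3,0,0,-1,-3.1,0,0,0],
)

```text
clock: 44.45
position: [0.5319, 0.0345, 0.1762]
ee_rot: [-0.001, -0.206, 0.979, -0.001]
contact_force: [0.3, -0.2, -2.1]
width: 0.0599
gripper_force: 44.7
```

Request:
send_rows(
  steps=[-1,0,0,0,0,-1,0,0,3,0,-1,0,0,3,0,-1,0,0,2.5,0,-1,0,0,1.5,0,-1,0,0,1,0,-1,0,0,0,0],
)

```text
clock: 45.15
position: [0.5307, 0.0393, 0.0652]
ee_rot: [-0.002, -0.209, 0.978, 0.001]
contact_force: [-0.7, -0.2, -2.4]
width: 0.06
gripper_force: 44.7
```

```bash
python3 - <<'E'
from h import *
goto(.5337,.039,.061,-155.92)
E
```

```text
tcp [0.5307 0.0393 0.0652] xaxis yaw -155.88 tilt 0.23
cm now-axes [-0.26 -0.15] new-axes [-0.26 -0.15] down 0.42 roll 0.04 roll chk 0.04
```

Request:
send_rows(
  steps=[-1,-0.2,0,0.2,0,-1,0,0,0.2,0,-1,0,0,0.1,0,-1,0,0,0,0],
)

```text
clock: 45.55
position: [0.5345, 0.0398, 0.0621]
ee_rot: [0.0, -0.209, 0.978, -0.0]
contact_force: [0.5, 0.2, -1.7]
width: 0.0595
gripper_force: 44.7
```

Request:
send_rows(
  steps=[-1,0,0,0.1,0,-1,0,0,0.1,0,-1,0,0,0.1,0,-1,0,0,0,0],
)

```text
clock: 45.95
position: [0.5348, 0.0398, 0.062]
ee_rot: [0.001, -0.209, 0.978, -0.0]
contact_force: [-4.1, -0.6, 17.3]
width: 0.0596
gripper_force: 46.9
```

Firm contact, so I'll release, rise, back off and compare with the first pictures.

Request:
send_rows(
  steps=[-1,0,0,-0.2,0,1,0,0,0,0,1,0,0,0,0,1,0,0,0,0,1,0,0,0,0,1,0,0,-1,0,1,0,0,-3,0,1,0,0,-4,0,1,0,0,-4,0,1,0,0,-4,0,1,4,0,-1,0,1,4,0,0,0],
)

```text
clock: 47.15
position: [0.4627, 0.0067, 0.2337]
ee_rot: [0.003, -0.209, 0.978, -0.001]
contact_force: [-0.4, -0.7, -0.4]
width: 0.0854
gripper_force: 0.0
```

Request:
send_rows(
  steps=[1,0,4.5,0,0,1,0,4.5,0,0,1,0,4.5,0,0,1,0,4.5,0,0,1,0,4.5,0,0,1,0,4.5,0,0,1,0,4.5,0,0,1,0,4.5,0,0,1,0,0,0,0,1,0,0,0,0,1,0,0,0,0],
)

```text
clock: 48.25
position: [0.3147, 0.335, 0.2309]
ee_rot: [0.0, -0.208, 0.978, -0.0]
contact_force: [-0.2, 0.1, -0.0]
width: 0.0857
gripper_force: 0.0
```

```bash
python3 - <<'E'
from h import *
info()
t=get_image("top")["color"];s=get_image("scene")["color"];t0=np.load("top0.npz")["color"];s0=np.load("scene0.npz")["color"]
c=np.zeros((600,800,3),np.uint8)
for k,a in enumerate((t0,t)):c[:300,k*400:k*400+400]=cv2.resize(a[125:215,180:300],(400,300),interpolation=2)
for k,a in enumerate((s0,s)):c[300:,k*400:k*400+400]=cv2.resize(a[130:250,130:330],(400,300))
cv2.imwrite("pics/end.png",cv2.convertScaleAbs(c[:,:,::-1],alpha=1.3))
E
```

```text
tcp [0.3147 0.335  0.2309] xaxis yaw -155.94 tilt 0.04
```

View pics/end.png

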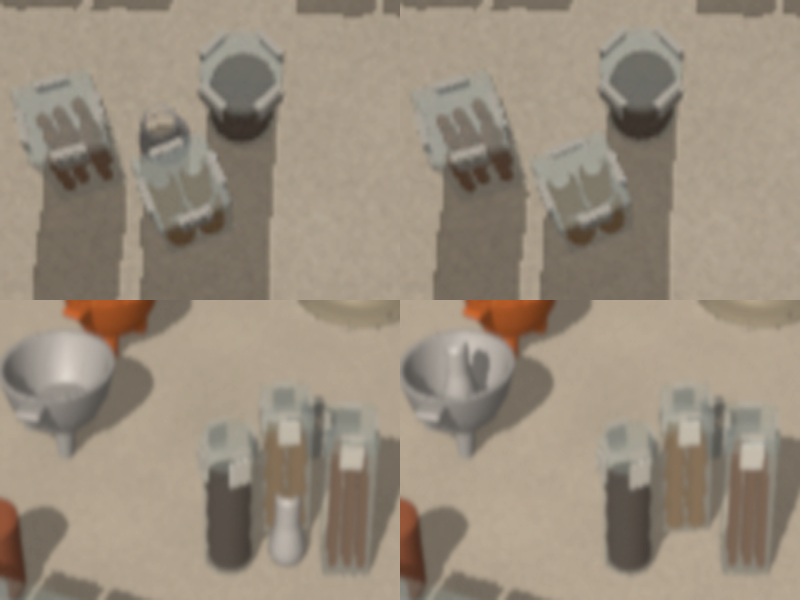

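The before and after views match within about 1 pixel (2–3 mm) for all three canisters, and the pestle stands in the bowl. Handing in.

```bash
python3 -c "
from rig import *
print(sign_off())"
```

```text
the job is handed in; nothing more can be done
None
```

The pestle stands upright in the middle of the molcajete's bowl, all three canisters are back upright within about 3 mm of where they stood, and the job is handed in; my first grasp tipped the square canister briefly (about 15°, below the 0.5 rad limit) before it settled back.

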